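# Stock the front bay of a revolving bookstall stand and press on its splined upper tray

### The job

Please finish putting this revolving counter stand together: stack the green and the blue boxed book from the table squarely on top of the red one in the stand's front bay, in either order, so that they make one neat column of three. Then pick up the upper tray by its square hub, lower it over the stand's post, turn it until the splines mesh, and push it fully down against the spring collar; finish while still gripping the hub and holding the tray pressed down there, so that I can screw on the brass knob. Do not disturb the two boxed sets already on the stand, the knob, the mug or the card reader.

Things in the scene. Friction and masses are not known exactly. Their poses are not given: they have to be found in the camera images.
- stand: Revolving counter stand; origin on its upright axis at table height, z up. Black foot; round light-wood lower tray, radius 142, top at z 22; four bays at -x (front), +y, +x, -y, parted by red diagonal lines; post on the axis. It turns about its axis, but stiffly (0.5 N m of friction), and stays where left.
- bay (a point): centre of the front bay on the lower tray's top, 90 from the stand's axis towards the stand's -x.
- post (a point): top end of the stand's post, on its axis, z 187 above the table. Downwards: brass stud of radius 5 to z 171; aluminium nose widening from radius 6 to 10.5 at z 164; plain pilot of radius 10.5 to z 150; then four straight splines along the stand's +-x and +-y, 8 wide, with rounded upper ends, crests at radius 16, core radius 11, down to the collar.
- collar (a joint): travel of the dark steel spring collar (radius 22) round the post, in m: 0 free (its top at z 135 mm of the stand), 0.010 fully down (top at z 125 mm). The spring takes about 8 N to start and 14 N at full travel; the tray's own weight (3 to 5 N) does not move it.
- tier: Upper tray, 0.4 kg, flat on the table. Round light-wood plate, radius 100, 8 thick, red rim 16 high, red ribs on its diagonals; grey square hub 46 x 46 in the middle, sides along x and y, from z 0 to 50, to grip. Origin at the centre of the underside, z up. Fully down it lies at z 125 of the stand, the stud 12 above the hub.
- bore (a point): mouth of the hub's splined through bore, top centre of the hub, 50 above the tray's underside. Four grooves along the tray's +-x and +-y, 10 wide, out to radius 17.5; lands between them come in to radius 12. It fits the post in any of the four quarter turns, with 1 mm of play on each side of a spline.
- box_red: Red closed box (boxed pocket book), 90 (x) x 60 (y) x 25 (z), 0.15 kg, with a cream label on top. Origin at the centre of its underside. It lies in the stand's front bay, its long side along the radius: the foot of the column.
- box_green: Green closed box, same size, about 0.15 kg, origin at the centre of its underside, x along the 90 side. Lies on the table.
- box_blue: Blue closed box, same size, about 0.15 kg, origin at the centre of its underside, x along the 90 side. Lies on the table.
- set_grey: Grey boxed set standing in the stand's +y bay, 90 x 60 x 68 high, origin at the centre of its underside. To be left alone.
- set_yellow: Yellow boxed set in the stand's -y bay, 90 x 60 x 50 high, origin at the centre of its underside. To be left alone.
- knob: Brass screw knob, 38 across and 32 high, standing on the table between robot and stand, origin at the centre of its underside. To be left alone.
- mug: Blue mug, 80 across and 92 high with its handle at +y, origin at the centre of its underside. To be left alone.
- card_reader: Black card reader lying flat, 120 (x) x 66 (y) x 20, origin at the centre of its underside. To be left alone.
There are look-alikes about, which are no part of the job. What is shaped like the tier but pink is not meant. Several things have the shape of the box_green; the one meant has the colours described above.

How it is judged:
On the way, in this order (a step that is already met when the one before it is completed fails the run):
1. the first of the two boxes lies squarely on the red box and is let go (((z of box_green in the frame of box_red between 0.02 and 0.03 m and horizontal distance between box_green and box_red below 0.012 m and angle between the x axis of box_green and the x axis of box_red, either way round below 0.15 rad and angle between box_green's own z axis and vertical below 0.08 rad) or (z of box_blue in the frame of box_red between 0.02 and 0.03 m and horizontal distance between box_blue and box_red below 0.012 m and angle between the x axis of box_blue and the x axis of box_red, either way round below 0.15 rad and angle between box_blue's own z axis and vertical below 0.08 rad)) and x of box_red in the frame of stand between -0.11 and -0.07 m and y of box_red in the frame of stand between -0.02 and 0.02 m and z of box_red in the frame of stand between 0.017 and 0.027 m and contact force between the fingers and box_green below 0.3 N and contact force between the fingers and box_blue below 0.3 N and contact force between the fingers and box_red below 0.3 N), for 0.2 s.
2. the second lies squarely on top of it and is let go: a column of three in the front bay (((z of box_green in the frame of box_red between 0.02 and 0.03 m and horizontal distance between each of box_green, box_blue and box_red below 0.012 m and angle between the x axis of each of box_green, box_blue and the x axis of box_red, either way round below 0.15 rad and angle between each of box_green, box_blue's own z axis and vertical below 0.08 rad and z of box_blue in the frame of box_red between 0.045 and 0.055 m) or (z of box_blue in the frame of box_red between 0.02 and 0.03 m and horizontal distance between each of box_blue, box_green and box_red below 0.012 m and angle between the x axis of each of box_blue, box_green and the x axis of box_red, either way round below 0.15 rad and angle between each of box_blue, box_green's own z axis and vertical below 0.08 rad and z of box_green in the frame of box_red between 0.045 and 0.055 m)) and x of box_red in the frame of stand between -0.11 and -0.07 m and y of box_red in the frame of stand between -0.02 and 0.02 m and z of box_red in the frame of stand between 0.017 and 0.027 m and contact force between the fingers and box_green below 0.3 N and contact force between the fingers and box_blue below 0.3 N and contact force between the fingers and box_red below 0.3 N), for 0.2 s.
3. the upper tray is on the post with its splines meshed, pushed down against the spring collar (value of joint collar above 0.0075 m and z of tier in the frame of stand below 0.129 m and horizontal distance between tier and stand below 0.004 m and angle between tier's own z axis and vertical below 0.06 rad and (angle between the x axis of tier and the x axis of stand, either way round below 0.12 rad or angle between the x axis of tier and the y axis of stand, either way round below 0.12 rad)), for 0.2 s.
At the end, for the whole second after the job is handed in: Green and blue boxes on the red one in the front bay, each within 12 mm and 0.15 rad of it, level, let go; tray on the post, splines meshed (within 4 mm, 0.12 rad of a quarter-turn position, level), collar pushed down over 7.5 of its 10 mm, and the fingers still holding the tray there (all of step 2 and all of step 3 and contact force between the fingers and tier above 2 N and linear speed of tier below 0.02 m/s); the arm keeps its last pose, push and grip.
It fails at once if the knob, mug or card reader is disturbed (moved more than 30 mm or tipped) (distance of any of knob, mug, card_reader from where it was at the start of the episode above 0.03 m or angle between any of knob, mug, card_reader's own z axis and vertical above 0.35 rad).
It fails at once if the grey boxed set on the stand is pushed out of place or tipped (x of set_grey in the frame of stand above 0.025 m or x of set_grey in the frame of stand below -0.025 m or y of set_grey in the frame of stand between -0.07 and 0.07 m or horizontal distance between set_grey and stand above 0.115 m or angle between set_grey's own z axis and vertical above 0.2 rad).
It fails at once if the yellow boxed set on the stand is pushed out of place or tipped (x of set_yellow in the frame of stand above 0.025 m or x of set_yellow in the frame of stand below -0.025 m or y of set_yellow in the frame of stand between -0.07 and 0.07 m or horizontal distance between set_yellow and stand above 0.115 m or angle between set_yellow's own z axis and vertical above 0.2 rad).
It also fails if it takes over 72 s, if anything falls off the work surface, if the arm or the gripper's body presses on something with over 40 N, if the wrist force passes 120 N, or if a joint passes its speed limit or range.

### The arm

A 6-joint arm with a two-finger parallel gripper is mounted at the origin on the work surface. World frame = base frame: x ahead of the robot, y to its left, z up, the work surface at z = 0. Lengths are in m, angles in rad, forces in N, time in s.
With the tool pointing down it reaches from about 0.35 to 0.975 m from the base axis. Payload 4.9 kg.
Tool frame: the origin (TCP) lies on the centre line of the jaws, within the pads' length; the fingertips stand manip.tcp_to_tips ahead of it and the grasp point (between the pads) is the TCP (manip.tcp_to_tips is the distance from the TCP to the fingertips, in m); y points along the fingers, z is the direction in which the jaws open and shut, and the axes are right-handed (so a half turn about y gives the same grasp; the last joint's range is limited). The gripper opens to 85 mm and grips with 20 to 120 N. Pads are 22 mm wide; open, the fingers measure 114 mm over their backs; the gripper's body (76 mm by 85 mm) begins 54 mm behind the grasp point. The pads swing forward as they close: fully open they stand 13 mm farther back than shut.
Start: joints at [-1.314, 0.053, 1.613, -0, 1.476, -0.119], TCP at [0.229, -0.581, 0.25] pointing down, gripper open.
Joint ranges: [-3.01, 3.01], [-1.01, 2.22], [0.06, 2.58], [-1.02, 4.17], [0.09, 2.62], [-3.14, 3.14]. Speed limits (rad/s): [2.57, 2.57, 3.14, 3.14, 3.14, 3.14].

### API

Orientations are given as a unit quaternion [w, x, y, z].
In Python, from plant import manip gives the robot as it stands.
- The arm moves only by the tool apply_moves, never from a script. Its argument "moves" is a list of rows, each a list of 7 numbers: the gripper's target within -1 to 1 (shut at 1, half-way at 0, fully open at -1), then the shift along the tool's x, y, z in mm, then the turn, a rotation vector about the tool's x, y, z in degrees. A call has 1 to 20 rows; each row shifts and turns the commanded pose from where the row before left it, along the tool's axes as they then stand; what a row does not reach is not made up. A row lasts 1/10 s, in which the tool goes at most 50 mm and 8.59 degrees, less where a joint would pass 70% of its speed; a pose out of reach is approached as far as the arm can. A call with a gripper value outside its range is refused whole. The fingers move at their own pace and stop on an object; the grip force is fixed at half the most. Time passes only in rows, so rows that do not move let the fingers close. It gives the time, the measured TCP pose, the force and the opening at its end, in the units of the state.
- manip.state(): the state, without advancing time (a new reading comes with each control period).
- manip.grab_frame(name): name is "side" or "top"; returns the picture (384x512x3 uint8, blue, green, red); there is no depth.
- manip.calibration(name): a dict with "mtx" (3x3 intrinsics, pixels), "T" (4x4, takes a point from camera to world coordinates). Camera axes: x right, y down, z forward; pixel columns grow to the right and rows downward; lengths in m; the calibration is good to about 2 mm. A picture is of the moment at which its call begins. calibration takes no time and is no camera call.
- manip.job_done(): hands the job in, once; it reports no verdict.
The state is a dict: "time": time; "joint_pos": joint angles; "joint_vel": joint speeds; "joint_efforts": joint torques, N m; "tool_pos": TCP position; "tool_rot": TCP orientation; "contact_force": force on the tool from outside, world axes, zero at the start; "ft_torque": the same for the moment, N m; "gripper_width": opening from 0.0 (shut) to 1.0 (fully open).
Only numpy, scipy, OpenCV 4.12 (cv2) and the standard library are available. Lean on these libraries where they do the work, as an engineer would, in place of code of your own. Each camera call takes 0.05 s, during which the arm holds its last target. There are 200 camera calls.

## Working session

There is one attempt and no reset: what is moved stays moved. The work goes in short steps, Python scripts to look and compute and a tool call to move; the robot and the scene stay as the last step left them, time stands still between calls to the robot, and variables do not carry over. Pictures are saved under pics/ and viewed, about 8 in all and at most 12, crops included, and the job is handed in when it is done.

Besides the shell and the picture viewer there is one more tool, called after "Emit:" as name(argument=value, ...) on one line, values as JSON. apply_moves: Moves the arm, as the interface text tells. Its arguments: {"type":"object","properties":{"moves":{"type":"array","items":{"type":"array","items":{"type":"number"}}}},"required":["moves"]}

```bash
ls; mkdir -p pics; python3 - <<'E'
from plant import manip
import cv2
print(manip.state(), manip.tcp_to_tips)
for n in("side","top"):
    cv2.imwrite(f"pics/{n}0.png",manip.grab_frame(n)); c=manip.calibration(n); print(n,c)
E
```

```text
pics
{'time': 0.0, 'joint_pos': array([-1.31402136e+00,  5.34015176e-02,  1.61429860e+00, -3.48961668e-05,
        1.47600616e+00, -1.19023950e-01]), 'joint_vel': array([ 0.00103575,  0.0006737 , -0.00022124, -0.00170217, -0.0011293 ,
        0.00168165]), 'joint_efforts': array([-1.21643821e-03, -3.93693924e+01, -3.70175028e+01, -1.48644267e-04,
        7.16950977e-03, -7.68500740e-06]), 'tool_pos': array([ 0.2292124 , -0.58081982,  0.24903255]), 'tool_rot': array([ 0.13202194, -0.1321493 ,  0.69540489, -0.69391557]), 'contact_force': array([-0.3813929 , -0.12491309, -0.05741117]), 'ft_torque': array([ 0.0446176 , -0.00160767, -0.02307241]), 'gripper_width': 0.9961657274847268} 0.019
side {'mtx': array([[484.14802324,   0.        , 254.93145029],
       [  0.        , 484.14802324, 193.95892935],
       [  0.        ,   0.        ,   1.        ]]), 'T': array([[-0.99134517, -0.08049166,  0.10371038,  0.28956173],
       [-0.13031104,  0.6991883 , -0.70296142,  1.1214416 ],
       [-0.01593056, -0.71039201, -0.7036259 ,  1.28465092],
       [ 0.        ,  0.        ,  0.        ,  1.        ]])}
top {'mtx': array([[405.09803702,   0.        , 255.52898633],
       [  0.        , 405.09803702, 189.4489327 ],
       [  0.        ,   0.        ,   1.        ]]), 'T': array([[ 0.00780822, -0.99709937,  0.0757091 ,  0.39313538],
       [-0.99996473, -0.00755145,  0.00367724, -0.04708358],
       [-0.00309486, -0.07573514, -0.99712317,  1.3538083 ],
       [ 0.        ,  0.        ,  0.        ,  1.        ]])}
```

View pics/top0.png

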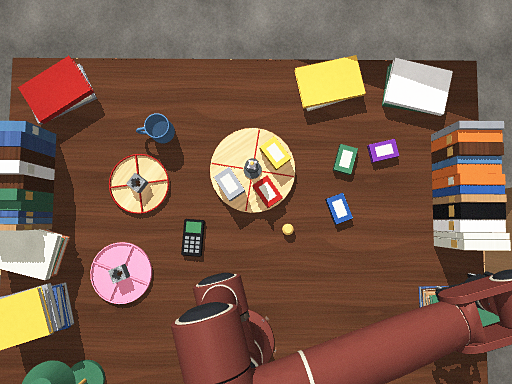

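View pics/side0.png

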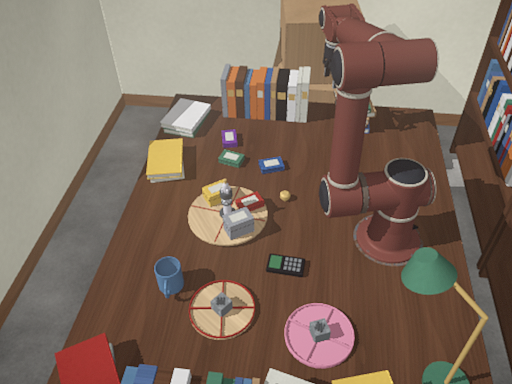

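The top view shows the stand at (253,170), with red at (267,192), grey at (230,184) and yellow at (275,152). The green box is at (346,159), blue at (339,209) and a purple look-alike at (383,151). The tier is at (139,184) with the pink one at (121,273), the knob at (288,230), the mug at (157,127) and the reader at (194,238). Next I measure these.

```bash
cat > h.py <<'E'
import numpy as np, cv2
from plant import manip
def ray(n,p,z):
    c=manip.calibration(n);p=np.atleast_2d(np.array(p,float))
    d=np.c_[p,np.ones(len(p))]@np.linalg.inv(c["mtx"]).T@c["T"][:3,:3].T;o=c["T"][:3,3]
    return (o+d*((z-o[2])/d[:,2])[:,None])[:,:2]
def proj(n,P):
    c=manip.calibration(n);T=np.linalg.inv(c["T"]);q=np.atleast_2d(P)@T[:3,:3].T+T[:3,3]
    q=q@c["mtx"].T;return q[:,:2]/q[:,2:]
def blob(n,mask,c,r,z):
    m=np.zeros_like(mask);x,y=c;m[y-r:y+r,x-r:x+r]=mask[y-r:y+r,x-r:x+r]
    k,l,s,_=cv2.connectedComponentsWithStats(m)
    i=1+np.argmax(s[1:,4]);v,u=np.nonzero(l==i)
    w=ray(n,np.c_[u,v],z);R=cv2.minAreaRect((w*1000).astype(np.float32))
    ev,V=np.linalg.eigh(np.cov(w.T));a=V[:,1]
    print(c,"n",len(u),"mean",(w.mean(0)*1000).round(1),"rect",np.round(R[0],1),np.round(R[1],1),round(R[2],1),"pca deg",round(np.degrees(np.arctan2(a[1],a[0]))%180,1))
    return w
E
python3 - <<'E'
from h import *
im=cv2.imread("pics/top0.png");h=cv2.cvtColor(im,cv2.COLOR_BGR2HSV)
H,S,V=cv2.split(h)
wh=((V>150)&(S<60)).astype(np.uint8)
for nm,c,z in(("green",(346,159),.025),("blue",(340,209),.025),("red",(267,190),.047),("grey",(230,184),.09),("yellow",(275,152),.072)):
    print(nm);blob("top",wh,c,14,z)
for nm,c,z,lo,hi in(("green",(346,159),.025,60,95),("blue",(340,209),.025,100,125)):
    m=(((H>lo)&(H<hi)&(S>90))|(wh>0)).astype(np.uint8); print(nm);blob("top",m,c,25,z)
wood=((S>20)&(V>150)).astype(np.uint8)
A=im[115:225,200:310];B=im[145:225,100:180]
A=cv2.resize(A,(550,550),interpolation=3);B=cv2.resize(B,(240,240),interpolation=3)
C=im[135:231,320:410];C=cv2.resize(C,(240,256),interpolation=3)
o=np.zeros((560,800,3),np.uint8);o[:550,:550]=A;o[:240,555:795]=B;o[250:506,555:795]=C
cv2.imwrite("pics/c1.png",o)
E
```

```text
green
(346, 159) n 171 mean [ 599.4 -339. ] rect [ 599.4 -339. ] [32.8 56.9] 75.6 pca deg 164.6
blue
(340, 209) n 184 mean [ 435.1 -316.8] rect [ 434.9 -316.9] [56.8 34.3] 21.5 pca deg 20.9
red
(267, 190) n 164 mean [487.5 -79.4] rect [487.6 -80.1] [53.4 32.8] 35.8 pca deg 35.0
grey
(230, 184) n 506 mean [508.   41.4] rect [509.   42.1] [89.3 58.4] 33.4 pca deg 37.1
yellow
(275, 152) n 169 mean [ 610.9 -103.9] rect [ 611.  -103.6] [54.1 32.5] 39.3 pca deg 37.0
green
(346, 159) n 495 mean [ 597.8 -337.1] rect [ 597.6 -336.5] [62.3 92.2] 75.5 pca deg 164.3
blue
(340, 209) n 514 mean [ 434.4 -314.7] rect [ 434.5 -315.1] [89.9 63. ] 21.0 pca deg 19.3
```

View pics/c1.png

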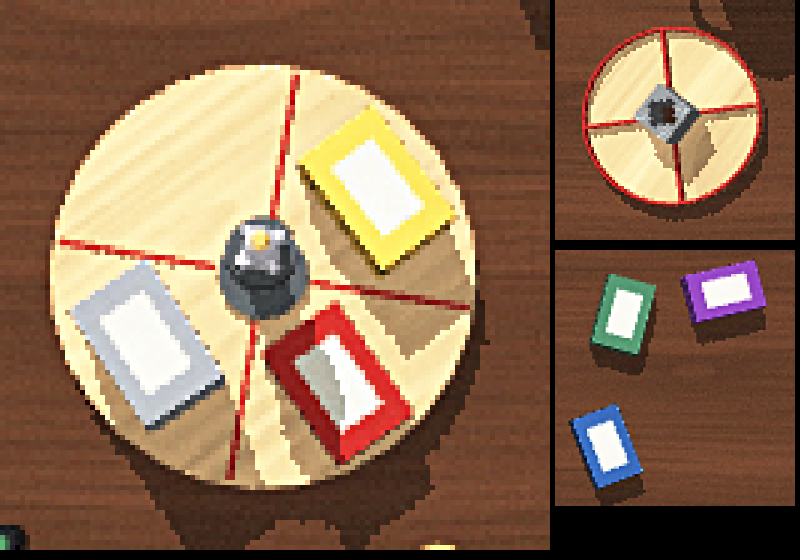

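The crop shows the stand's boxes all parallel at about 36°, with the labels clear. The post tip is near (252,163) and the tier's hub is at about (122,183) plus its offset. Now I fit the stand and tier, and write a move planner.

```bash
cat >> h.py <<'E'
from scipy.spatial.transform import Rotation as Ro
from scipy.optimize import least_squares
def plan(x,y,z,a=None):
    """tool-frame shift (mm) to world target in m AFTER turning about tool axes so that tool is down with jaw direction a (deg, mod 180)"""
    s=manip.state();w,i,j,k=s["tool_rot"];R=Ro.from_quat([i,j,k,w]);M=R.as_matrix()
    ca=np.degrees(np.arctan2(M[1,2],M[0,2]))
    if a is None:a=ca
    for h in (0,180):
        t=((a+h-ca+180)%360)-180
        if abs(t)>150 and h==0 and False: continue
        r=np.radians(ca+t);c,sn=np.cos(r),np.sin(r)
        G=np.array([[sn,0,c],[-c,0,sn],[0,-1,0]])
        rv=np.degrees(Ro.from_matrix(M.T@G).as_rotvec())
        d=(np.array([x,y,z])-s["tool_pos"])*1000
        print("turn",rv.round(2),"-> shift after turn",(G.T@d).round(1),"| shift before turn",(M.T@d).round(1))
    print("t",round(s["time"],2),"pos",(s["tool_pos"]*1000).round(1),"a",round(ca,2),"tilt",np.degrees(np.arccos(-M[2,1])).round(2),"q1,q6",s["joint_pos"][[0,5]].round(3),"F",s["contact_force"].round(1),"w",round(s["gripper_width"],3))
def circ(n,mask,c,r,z,R):
    m=np.zeros_like(mask);x,y=c;m[y-r:y+r,x-r:x+r]=mask[y-r:y+r,x-r:x+r]
    k,l,s,_=cv2.connectedComponentsWithStats(m);i=1+np.argmax(s[1:,4])
    p=cv2.convexHull(np.argwhere(l==i)[:,::-1].astype(np.int32))[:,0]
    w=ray(n,p,z);f=least_squares(lambda q:np.hypot(*(w-q[:2]).T)-q[2],[*w.mean(0),R],loss="soft_l1",f_scale=.002)
    print("circ",(f.x*1000).round(1),"rms",np.sqrt(np.mean(f.fun**2))*1000,len(p));return f.x
E
python3 - <<'E'
from h import *
im=cv2.imread("pics/top0.png");H,S,V=cv2.split(cv2.cvtColor(im,cv2.COLOR_BGR2HSV))
wood=((V>165)|((S>140)&((H<6)|(H>174))&(V>90))).astype(np.uint8)
circ("top",wood,(253,170),46,.022,.142)
red=((S>150)&((H<6)|(H>173))&(V>80)).astype(np.uint8)
circ("top",red,(139,184),34,.016,.1)
# tier ribs from red at crop coords
for p in((663,30),(680,203),(586,127),(759,104)):
    print(ray("top",[(p[0]-555)/3+100,p[1]/3+145],.014)*1000)
for p in((298,75),(232,480),(60,241),(468,308)):
    print("line",ray("top",[p[0]/5+200,p[1]/5+115],.022)*1000)
print("stud",ray("top",[(260/5+200,238/5+115)],.187)*1000)
g=np.array([[636,114],[662,84],[697,113],[676,142]]);print("hub",ray("top",np.c_[(g[:,0]-555)/3+100,g[:,1]/3+145],.05)*1000)
sm=cv2.imread("pics/side0.png");cv2.imwrite("pics/s1.png",cv2.resize(sm[135:345,180:310],(496,800),interpolation=3)[:600])
m=((S>120)&((H<8)|(H>172))&(V>140)).astype(np.uint8)
blob("top",m|((V>120)&(S<60)).astype(np.uint8),(268,192),14,.047)
plan(.435,-.317,.2,111); plan(.599,-.339,.2,74.5)
E
```

```text
circ [561.2 -30.2 141. ] rms 0.5822146338413486 38
circ [513.2 346.8  99.9] rms 0.3930149895829553 31
[[607.27986579 358.16182501]]
[[415.05073309 333.60854183]]
[[498.25881127 440.22979864]]
[[525.28056007 249.16001847]]
line [[693.13648201 -54.19302638]]
line [[423.05245627 -12.74682841]]
line [[580.4142705  102.78360372]]
line [[ 537.78409313 -167.6271018 ]]
stud [[559.82370553 -31.92463945]]
hub [[509.90254783 373.65440568]
 [542.64745313 346.57753648]
 [511.48024305 307.85571818]
 [479.97347373 329.59696554]]
(268, 192) n 396 mean [486.9 -82.8] rect [488.1 -80.4] [88.6 60.7] 35.4 pca deg 39.4
turn [-2.0000e-02 -1.7946e+02 -1.7000e-01] -> shift after turn [286.6  49.2 172.6] | shift before turn [-288.2   49.6 -169.8]
turn [ 0.11  0.54 -0.01] -> shift after turn [-286.6   49.2 -172.6] | shift before turn [-288.2   49.6 -169.8]
t 0.1 pos [ 229.3 -580.8  249.2] a -68.46 tilt 0.11 q1,q6 [-1.314 -0.119] F [ 0.4 -0.6  0.4] w 1.0
turn [ 3.0000e-02 -1.4296e+02 -1.4000e-01] -> shift after turn [291.6  49.2 331.8] | shift before turn [-432.7   49.4  -89.1]
turn [1.100e-01 3.704e+01 2.000e-02] -> shift after turn [-291.6   49.2 -331.8] | shift before turn [-432.7   49.4  -89.1]
t 0.1 pos [ 229.3 -580.8  249.2] a -68.46 tilt 0.11 q1,q6 [-1.314 -0.119] F [ 0.4 -0.6  0.4] w 1.0
```

Emit:
apply_moves(moves=[[-1, 0, 0, 0, 0.1, 0.5, 0], [-1, -36, 6, -21.5, 0, 0, 0], [-1, -36, 6, -21.5, 0, 0, 0], [-1, -36, 6, -21.5, 0, 0, 0], [-1, -36, 6, -21.5, 0, 0, 0], [-1, -36, 6, -21.5, 0, 0, 0], [-1, -36, 6, -21.5, 0, 0, 0], [-1, -36, 6, -21.5, 0, 0, 0], [-1, -35, 7, -22, 0, 0, 0], [-1, 0, 0, 0, 0, 0, 0], [-1, 0, 0, 0, 0, 0, 0]])

```text
time: 1.2
tool_pos: [0.4355, -0.3168, 0.2007]
tool_rot: [-0.13, 0.13, -0.695, 0.696]
contact_force: [0.4, -0.3, 1.0]
gripper_width: 0.996
```

```bash
python3 - <<'E'
from h import *
plan(.435,-.317,.025,111)
E
```

```text
turn [ 6.0000e-02 -1.7986e+02  1.3000e-01] -> shift after turn [ -0.6 175.7  -0. ] | shift before turn [  0.5 175.7  -0.2]
turn [-0.08  0.14  0.04] -> shift after turn [  0.6 175.7   0. ] | shift before turn [  0.5 175.7  -0.2]
t 1.2 pos [ 435.5 -316.8  200.7] a -68.86 tilt 0.09 q1,q6 [-0.766  0.436] F [ 0.4 -0.3  1. ] w 0.996
```

Tracking is exact. I descend and grip the blue box.

Emit:
apply_moves(moves=[[-1, 0, 45, 0, 0, 0, 0], [-1, 0, 45, 0, 0, 0, 0], [-1, 0, 40, 0, 0, 0, 0], [-1, 0, 30, 0, 0, 0, 0], [-1, 0, 15, 0, 0, 0, 0], [-1, 0, 0, 0, 0, 0, 0], [1, 0, 0, 0, 0, 0, 0], [1, 0, 0, 0, 0, 0, 0], [1, 0, 0, 0, 0, 0, 0], [1, 0, 0, 0, 0, 0, 0], [1, 0, 0, 0, 0, 0, 0], [1, 0, 0, 0, 0, 0, 0], [1, 0, -20, 0, 0, 0, 0], [1, 0, -40, 0, 0, 0, 0], [1, 0, -45, 0, 0, 0, 0], [1, 0, -45, 0, 0, 0, 0], [1, 0, 0, 0, 0, 0, 0]])

```text
time: 2.9
tool_pos: [0.4388, -0.3205, 0.1851]
tool_rot: [-0.132, 0.126, -0.69, 0.7]
contact_force: [0.8, -0.5, -0.6]
gripper_width: 0.682
```

```bash
python3 - <<'E'
from h import *
plan(.488,-.080,.175,35.5+90)
print(proj("top",[[.435,-.317,.15]]))
im=manip.grab_frame("side");cv2.imwrite("pics/s2.png",cv2.resize(im[60:260,180:400],(770,600),interpolation=3)[:600])
E
```

```text
turn [  0.38 165.55  -1.37] -> shift after turn [179.7  10.1 167.2] | shift before turn [-132.3    7.7 -206.9]
turn [ -0.95 -14.45  -0.26] -> shift after turn [-179.7   10.1 -167.2] | shift before turn [-132.3    7.7 -206.9]
t 2.9 pos [ 438.8 -320.5  185.1] a -68.95 tilt 0.98 q1,q6 [-0.767  0.436] F [ 0.8 -0.5 -0.6] w 0.682
[[347.81869464 206.78636009]]
```

View pics/s2.png

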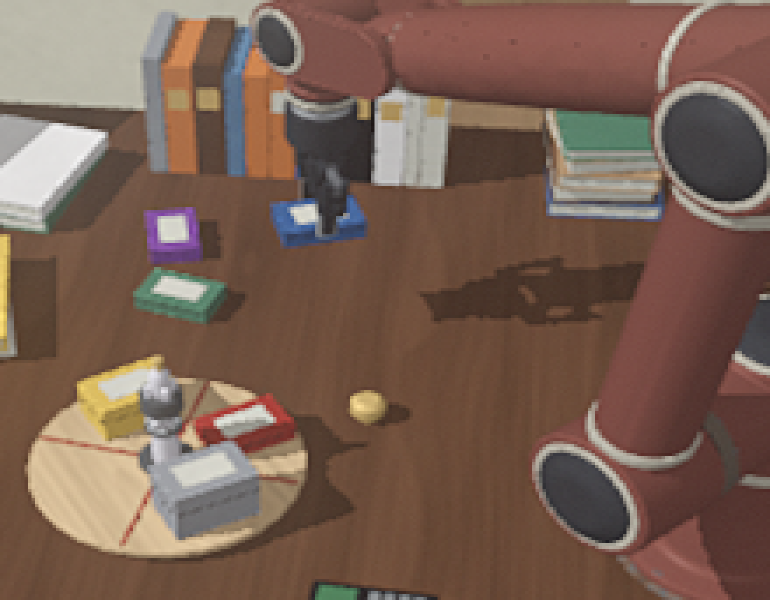

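The side view shows the blue box gripped and lifted at about (320,220) in the crop. Checking the settled pose.

Emit:
apply_moves(moves=[[1, 0, 0, 0, 0, 0, 0], [1, 0, 0, 0, 0, 0, 0]])

```text
time: 3.15
tool_pos: [0.4344, -0.3165, 0.1738]
tool_rot: [0.128, -0.13, 0.696, -0.695]
contact_force: [0.3, 0.2, -1.8]
gripper_width: 0.68
```

```bash
python3 - <<'E'
from h import *
plan(.488,-.080,.175,35.5+90)
im=manip.grab_frame("top");cv2.imwrite("pics/t2.png",im)
H,S,V=cv2.split(cv2.cvtColor(im,cv2.COLOR_BGR2HSV))
for z in(.14,.16,.175):blob("top",((H>100)&(H<125)&(S>110)&(V>60)|(V>160)&(S<60)).astype(np.uint8),(348,207),28,z)
E
```

```text
turn [-1.1000e-01  1.6554e+02  1.6000e-01] -> shift after turn [180.9  -1.2 161.4] | shift before turn [-134.9   -1.1 -201.5]
turn [  0.11 -14.46   0.08] -> shift after turn [-180.9   -1.2 -161.4] | shift before turn [-134.9   -1.1 -201.5]
t 3.15 pos [ 434.4 -316.5  173.8] a -68.96 tilt 0.14 q1,q6 [-0.768  0.436] F [ 0.3  0.2 -1.8] w 0.68
(348, 207) n 111 mean [ 470.  -306.8] rect [ 485.7 -322.9] [ 22.9 118.2] 38.3 pca deg 123.3
(348, 207) n 111 mean [ 468.8 -302.5] rect [ 484.2 -318.3] [ 22.5 116.3] 38.3 pca deg 123.3
(348, 207) n 111 mean [ 467.8 -299.3] rect [ 483.1 -314.9] [ 22.2 114.8] 38.3 pca deg 123.3
```

Emit:
apply_moves(moves=[[1, 0, 0, 0, 0, -7.2, 0], [1, 0, 0, 0, 0, -7.2, 0], [1, -30, 0, -27, 0, 0, 0], [1, -30, 0, -27, 0, 0, 0], [1, -30, 0, -27, 0, 0, 0], [1, -30, 0, -27, 0, 0, 0], [1, -30, 0, -27, 0, 0, 0], [1, -21, 0, -18, 0, 0, 0], [1, -10, 0, -8.5, 0, 0, 0], [1, 0, 25, 0, 0, 0, 0], [1, 0, 25, 0, 0, 0, 0], [1, 0, 20, 0, 0, 0, 0], [1, 0, 10, 0, 0, 0, 0], [1, 0, 0, 0, 0, 0, 0], [1, 0, 0, 0, 0, 0, 0], [1, 0, 0, 0, 0, 0, 0]])

```text
time: 4.8
tool_pos: [0.4902, -0.0816, 0.097]
tool_rot: [-0.216, 0.214, -0.673, 0.675]
contact_force: [0.4, 0.6, -1.9]
gripper_width: 0.682
```

```bash
python3 - <<'E'
from h import *
plan(.488,-.080,.0725,35.5+90)
im=manip.grab_frame("side");a=cv2.resize(im[150:260,180:310],(780,660),interpolation=3)[:600]
cv2.imwrite("pics/s3.png",a)
E
```

```text
turn [ 8.0000e-02  1.7991e+02 -3.2000e-01] -> shift after turn [-0.9 24.5  2.6] | shift before turn [ 0.9 24.5 -2.7]
turn [-0.2  -0.09 -0.05] -> shift after turn [ 0.9 24.5 -2.6] | shift before turn [ 0.9 24.5 -2.7]
t 4.8 pos [490.2 -81.6  97. ] a -54.59 tilt 0.21 q1,q6 [-0.314  0.639] F [ 0.4  0.6 -1.9] w 0.682
```

View pics/s3.png

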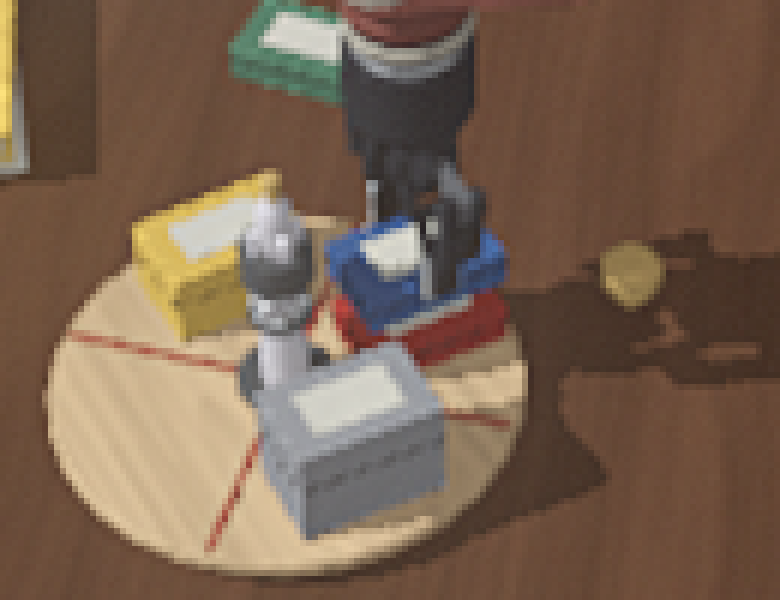

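The blue box hovers just above the red one, in line with it. I lower it, release and retreat.

Emit:
apply_moves(moves=[[1, 1, 8, -2.5, 0, 0, 0], [1, 0, 8, 0, 0, 0, 0], [1, 0, 6, 0, 0, 0, 0], [1, 0, 2, 0, 0, 0, 0], [1, 0, 0, 0, 0, 0, 0], [1, 0, 0, 0, 0, 0, 0]])

```text
time: 5.45
tool_pos: [0.4885, -0.0808, 0.0758]
tool_rot: [-0.216, 0.215, -0.672, 0.675]
contact_force: [-10.7, 0.3, 23.5]
gripper_width: 0.683
```

```bash
python3 - <<'E'
from h import *
plan(.488,-.080,.0725,35.5+90)
E
```

```text
turn [-1.0e-01  1.8e+02 -3.9e-01] -> shift after turn [0.  3.3 1. ] | shift before turn [-0.   3.3 -1. ]
turn [-0.25 -0.    0.06] -> shift after turn [-0.   3.3 -1. ] | shift before turn [-0.   3.3 -1. ]
t 5.45 pos [488.5 -80.8  75.8] a -54.5 tilt 0.26 q1,q6 [-0.312  0.64 ] F [-10.7   0.3  23.5] w 0.683
```

Emit:
apply_moves(moves=[[1, 0, -2, 0, 0, 0, 0], [0.2, 0, 0, 0, 0, 0, 0], [-0.6, 0, 0, 0, 0, 0, 0], [-1, 0, 0, 0, 0, 0, 0], [-1, 0, 0, 0, 0, 0, 0], [-1, 0, 0, 0, 0, 0, 0], [-1, 0, -20, 0, 0, 0, 0], [-1, 0, -45, 0, 0, 0, 0], [-1, 0, -45, 0, 0, 0, 0], [-1, 0, -20, 0, 0, 0, 0], [-1, 0, 0, 0, 0, 0, 0], [-1, 0, 0, 0, 0, 0, 0]])

```text
time: 6.65
tool_pos: [0.4867, -0.0794, 0.2031]
tool_rot: [-0.215, 0.215, -0.673, 0.674]
contact_force: [0.5, -0.1, -1.6]
gripper_width: 0.999
```

```bash
python3 - <<'E'
from h import *
plan(.599,-.339,.18,74.7)
E
```

```text
turn [-0.0000e+00 -1.2927e+02  1.1000e-01] -> shift after turn [ 176.8   23.1 -220.8] | shift before turn [ 59.   23.5 276.6]
turn [-0.09 50.73 -0.  ] -> shift after turn [-176.8   23.1  220.8] | shift before turn [ 59.   23.5 276.6]
t 6.65 pos [486.7 -79.4 203.1] a -54.57 tilt 0.09 q1,q6 [-0.312  0.641] F [ 0.5 -0.1 -1.6] w 0.999
```

Emit:
apply_moves(moves=[[-1, 10, 3, 46, 0, 0, 0], [-1, 10, 4, 46, 0, 0, 0], [-1, 10, 4, 46, 0, 0, 0], [-1, 10, 4, 46, 0, 0, 0], [-1, 10, 4, 46, 0, 0, 0], [-1, 9, 4.5, 46.5, 0, 0, 0], [-1, 0, 0, 0, 0, 8.45, 0], [-1, 0, 0, 0, 0, 8.45, 0], [-1, 0, 0, 0, 0, 8.45, 0], [-1, 0, 0, 0, 0, 8.45, 0], [-1, 0, 0, 0, 0, 8.45, 0], [-1, 0, 0, 0, 0, 8.45, 0], [-1, 0, 0, 0, 0, 0, 0], [-1, 0, 0, 0, 0, 0, 0]])

```text
time: 8.05
tool_pos: [0.5983, -0.3384, 0.1781]
tool_rot: [-0.094, 0.092, 0.701, -0.701]
contact_force: [-1.1, -1.0, -0.3]
gripper_width: 1.0
```

```bash
python3 - <<'E'
from h import *
plan(.599,-.339,.025,74.7)
im=manip.grab_frame("top");cv2.imwrite("pics/t3.png",im)
H,S,V=cv2.split(cv2.cvtColor(im,cv2.COLOR_BGR2HSV))
wh=((V>120)&(S<60)).astype(np.uint8)
c=tuple(proj("top",[[.488,-.08,.072]])[0].round().astype(int));print(c)
blob("top",wh,c,14,.072)
m=((H>100)&(H<125)&(S>100)&(V>60)).astype(np.uint8);blob("top",m|wh,c,18,.072)
E
```

```text
turn [   0.22 -179.79    0.  ] -> shift after turn [  0.8 153.1  -0.4] | shift before turn [ -1.2 153.1   0.4]
turn [-0.    0.21  0.14] -> shift after turn [ -0.8 153.1   0.4] | shift before turn [ -1.2 153.1   0.4]
t 8.05 pos [ 598.3 -338.4  178.1] a -105.09 tilt 0.14 q1,q6 [-0.622  1.212] F [-1.1 -1.  -0.3] w 1.0
(np.int64(267), np.int64(190))
(np.int64(267), np.int64(190)) n 187 mean [486.8 -79.2] rect [487.  -78.8] [56.8 34. ] 35.0 pca deg 34.6
(np.int64(267), np.int64(190)) n 526 mean [487.6 -78.6] rect [489.1 -76.3] [99.4 72.2] 32.2 pca deg 35.4
```

Blue lies within about 1 mm of the red measurement. Picking green.

Emit:
apply_moves(moves=[[-1, -1, 45, 0.4, 0, 0, 0], [-1, 0, 45, 0, 0, 0, 0], [-1, 0, 35, 0, 0, 0, 0], [-1, 0, 18, 0, 0, 0, 0], [-1, 0, 10, 0, 0, 0, 0], [-1, 0, 0, 0, 0, 0, 0], [1, 0, 0, 0, 0, 0, 0], [1, 0, 0, 0, 0, 0, 0], [1, 0, 0, 0, 0, 0, 0], [1, 0, 0, 0, 0, 0, 0], [1, 0, 0, 0, 0, 0, 0], [1, 0, 0, 0, 0, 0, 0], [1, 0, -20, 0, 0, 0, 0], [1, 0, -45, 0, 0, 0, 0], [1, 0, -45, 0, 0, 0, 0], [1, 0, -45, 0, 0, 0, 0], [1, 0, 0, 0, 0, 0, 0], [1, 0, 0, 0, 0, 0, 0], [1, 0, 0, 0, 0, 0, 0]])

```text
time: 10.0
tool_pos: [0.599, -0.3389, 0.1805]
tool_rot: [-0.095, 0.093, 0.701, -0.701]
contact_force: [-0.0, 0.7, -1.6]
gripper_width: 0.681
```

```bash
python3 - <<'E'
from h import *
plan(.4875,-.0795,.18,125.3)
E
```

```text
turn [-1.5000e-01  1.2943e+02  5.0000e-02] -> shift after turn [ 58.9   0.5 276.2] | shift before turn [ 175.9    0.8 -220.9]
turn [ 4.000e-02 -5.057e+01  1.200e-01] -> shift after turn [ -58.9    0.5 -276.2] | shift before turn [ 175.9    0.8 -220.9]
t 10.0 pos [ 599.  -338.9  180.5] a -105.27 tilt 0.13 q1,q6 [-0.623  1.215] F [-0.   0.7 -1.6] w 0.681
```

Emit:
apply_moves(moves=[[1, 0, 0, 0, 0, -8.43, 0], [1, 0, 0, 0, 0, -8.43, 0], [1, 0, 0, 0, 0, -8.43, 0], [1, 0, 0, 0, 0, -8.43, 0], [1, 0, 0, 0, 0, -8.43, 0], [1, 0, 0, 0, 0, -8.43, 0], [1, -8, 0, -38, 0, 0, 0], [1, -8, 0, -38, 0, 0, 0], [1, -8, 0, -38, 0, 0, 0], [1, -8, 0, -38, 0, 0, 0], [1, -8, 0, -38, 0, 0, 0], [1, -8, 0, -38, 0, 0, 0], [1, -8, 0, -30, 0, 0, 0], [1, -3, 0, -18, 0, 0, 0], [1, 0, 20, 0, 0, 0, 0], [1, 0, 25, 0, 0, 0, 0], [1, 0, 15, 0, 0, 0, 0], [1, 0, 0, 0, 0, 0, 0], [1, 0, 0, 0, 0, 0, 0], [1, 0, 0, 0, 0, 0, 0]])

```text
time: 12.0
tool_pos: [0.4896, -0.0809, 0.1233]
tool_rot: [-0.215, 0.214, -0.673, 0.675]
contact_force: [0.8, -0.2, -1.9]
gripper_width: 0.678
```

```bash
python3 - <<'E'
from h import *
plan(.4875,-.0795,.102,125.3)
E
```

```text
turn [ 6.0000e-02  1.7999e+02 -2.9000e-01] -> shift after turn [-0.9 21.3  2.3] | shift before turn [ 0.9 21.3 -2.4]
turn [-0.18 -0.01 -0.04] -> shift after turn [ 0.9 21.3 -2.3] | shift before turn [ 0.9 21.3 -2.4]
t 12.0 pos [489.6 -80.9 123.3] a -54.71 tilt 0.19 q1,q6 [-0.313  0.642] F [ 0.8 -0.2 -1.9] w 0.678
```

Emit:
apply_moves(moves=[[1, 1, 8, -2.4, 0, 0, 0], [1, 0, 6, 0, 0, 0, 0], [1, 0, 5, 0, 0, 0, 0], [1, 0, 0, 0, 0, 0, 0], [1, 0, 0, 0, 0, 0, 0]])

```text
time: 12.5
tool_pos: [0.4866, -0.0791, 0.1031]
tool_rot: [-0.215, 0.214, -0.673, 0.674]
contact_force: [-0.3, 0.1, -1.4]
gripper_width: 0.681
```

Emit:
apply_moves(moves=[[1, 0, 1, 0, 0, 0, 0], [1, 0, 1, 0, 0, 0, 0], [1, 0, 0, 0, 0, 0, 0]])

```text
time: 12.8
tool_pos: [0.4868, -0.0792, 0.1029]
tool_rot: [-0.214, 0.215, -0.673, 0.674]
contact_force: [-5.5, 0.2, 10.6]
gripper_width: 0.677
```

Emit:
apply_moves(moves=[[1, 0, -1.5, 0, 0, 0, 0], [0.2, 0, 0, 0, 0, 0, 0], [-0.6, 0, 0, 0, 0, 0, 0], [-1, 0, 0, 0, 0, 0, 0], [-1, 0, 0, 0, 0, 0, 0], [-1, 0, 0, 0, 0, 0, 0], [-1, 0, -20, 0, 0, 0, 0], [-1, 0, -45, 0, 0, 0, 0], [-1, 0, -45, 0, 0, 0, 0], [-1, 0, -45, 0, 0, 0, 0], [-1, 0, 0, 0, 0, 0, 0], [-1, 0, 0, 0, 0, 0, 0]])

```text
time: 14.0
tool_pos: [0.4872, -0.079, 0.2594]
tool_rot: [-0.216, 0.213, -0.672, 0.675]
contact_force: [-1.0, 0.5, -0.2]
gripper_width: 1.0
```

```bash
python3 - <<'E'
from h import *
plan(.513,.347,.2,142.6)
E
```

```text
turn [ 8.0000e-02  1.6271e+02 -3.9000e-01] -> shift after turn [354.1  59.4 238.2] | shift before turn [-267.2   58.3 -333. ]
turn [ -0.27 -17.29  -0.06] -> shift after turn [-354.1   59.4 -238.2] | shift before turn [-267.2   58.3 -333. ]
t 14.0 pos [487.2 -79.  259.4] a -54.69 tilt 0.27 q1,q6 [-0.311  0.644] F [-1.   0.5 -0.2] w 1.0
```

Emit:
apply_moves(moves=[[-1, -26.7, 0, -33.3, 0, 0, 0], [-1, -26.7, 0, -33.3, 0, 0, 0], [-1, -26.7, 0, -33.3, 0, 0, 0], [-1, -26.7, 6, -33.3, 0, 0, 0], [-1, -26.7, 8, -33.3, 0, 0, 0], [-1, -26.7, 8, -33.3, 0, -5.8, 0], [-1, 0, 8, 0, 0, -5.8, 0], [-1, 0, 8, 0, -0.2, -5.7, 0], [-1, 0, 0, 0, 0, 0, 0], [-1, 0, 0, 0, 0, 0, 0]])

```text
time: 15.0
tool_pos: [0.5009, 0.1765, 0.2176]
tool_rot: [0.311, -0.314, 0.635, -0.633]
contact_force: [0.2, 0.1, 0.2]
gripper_width: 1.0
```

```bash
python3 - <<'E'
from h import *
plan(.513,.347,.2,142.6)
im=manip.grab_frame("top");cv2.imwrite("pics/t4.png",im)
s=manip.grab_frame("side")
H,S,V=cv2.split(cv2.cvtColor(im,cv2.COLOR_BGR2HSV))
wh=((V>120)&(S<60)).astype(np.uint8)
c=tuple(proj("top",[[.487,-.08,.097]])[0].round().astype(int))
blob("top",wh,c,14,.097)
o=np.zeros((560,800,3),np.uint8)
o[:440,:440]=cv2.resize(im[115:225,200:310],(440,440),interpolation=3)
o[:350,445:795]=cv2.resize(s[160:260,180:280],(350,350),interpolation=3)
o[355:555,445:645]=cv2.resize(im[145:225,100:180],(200,200),interpolation=3)
cv2.imwrite("pics/c4.png",o)
E
```

```text
turn [ -0.28 179.88   0.36] -> shift after turn [142.8  17.6  93.9] | shift before turn [-142.6   17.5  -94.1]
turn [ 0.23 -0.12  0.18] -> shift after turn [-142.8   17.6  -93.9] | shift before turn [-142.6   17.5  -94.1]
t 15.0 pos [500.9 176.5 217.6] a -37.52 tilt 0.29 q1,q6 [0.198 0.853] F [0.2 0.1 0.2] w 1.0
(np.int64(268), np.int64(190)) n 204 mean [484.5 -77.9] rect [484.6 -78. ] [56.8 34.4] 35.9 pca deg 35.2
```

View pics/c4.png

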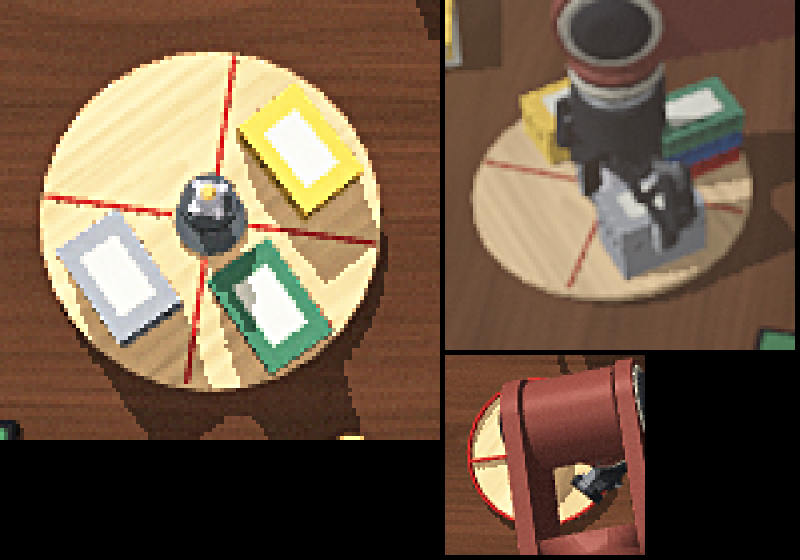

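The picture shows green on blue on red in a neat column with the stand unturned. On to the tray.

Emit:
apply_moves(moves=[[-1, -35.7, 0, -23.5, 0.2, 0, 0.2], [-1, -35.7, 5, -23.5, 0, 0, 0], [-1, -35.7, 5, -23.5, 0, 0, 0], [-1, -25.7, 7, -16.5, 0, 0, 0], [-1, -10, 5, -7, 0, 0, 0], [-1, 0, 25, 0, 0, 0, 0], [-1, 0, 30, 0, 0, 0, 0], [-1, 0, 25, 0, 0, 0, 0], [-1, 0, 0, 0, 0, 0, 0], [-1, 0, 0, 0, 0, 0, 0], [-1, 0, 0, 0, 0, 0, 0]])

```text
time: 16.2
tool_pos: [0.5154, 0.3476, 0.1198]
tool_rot: [-0.315, 0.311, -0.634, 0.634]
contact_force: [1.1, -1.0, 0.2]
gripper_width: 0.997
```

```bash
python3 - <<'E'
from h import *
plan(.513,.347,.034,142.6)
E
```

```text
turn [  0.53 179.96  -0.27] -> shift after turn [-1.9 85.8  1.5] | shift before turn [ 2.4 85.8 -1.8]
turn [-0.18 -0.04 -0.33] -> shift after turn [ 1.9 85.8 -1.5] | shift before turn [ 2.4 85.8 -1.8]
t 16.2 pos [515.4 347.6 119.8] a -37.44 tilt 0.38 q1,q6 [0.474 1.127] F [ 1.1 -1.   0.2] w 0.997
```

Emit:
apply_moves(moves=[[-1, 2, 25, -1.5, -0.2, 0, -0.2], [-1, 0, 30, 0, 0, 0, 0], [-1, 0, 20, 0, 0, 0, 0], [-1, 0, 10, 0, 0, 0, 0], [-1, 0, 0, 0, 0, 0, 0], [-1, 0, 0, 0, 0, 0, 0], [1, 0, 0, 0, 0, 0, 0], [1, 0, 0, 0, 0, 0, 0], [1, 0, 0, 0, 0, 0, 0], [1, 0, 0, 0, 0, 0, 0], [1, 0, 0, 0, 0, 0, 0], [1, 0, 0, 0, 0, 0, 0], [1, 0, 0, 0, 0, 0, 0], [1, 0, 0, 0, 0, 0, 0]])

```text
time: 17.6
tool_pos: [0.5127, 0.3473, 0.034]
tool_rot: [0.314, -0.313, 0.634, -0.633]
contact_force: [0.6, -0.2, 5.7]
gripper_width: 0.529
```

```bash
python3 - <<'E'
from h import *
plan(.513,.347,.034,142.6)
E
```

```text
turn [-1.3000e-01 -1.7998e+02 -5.0000e-02] -> shift after turn [-0.  -0.  -0.4] | shift before turn [ 0.  -0.   0.4]
turn [ 0.03  0.02 -0.09] -> shift after turn [ 0.  -0.   0.4] | shift before turn [ 0.  -0.   0.4]
t 17.6 pos [512.7 347.3  34. ] a -37.38 tilt 0.09 q1,q6 [0.475 1.127] F [ 0.6 -0.2  5.7] w 0.529
```

Emit:
apply_moves(moves=[[1, 0, -10, 0, 0, 0, 0], [1, 0, -25, 0, 0, 0, 0], [1, 0, -40, 0, 0, 0, 0], [1, 0, -45, 0, 0, 0, 0], [1, 0, -45, 0, 0, 0, 0], [1, 0, -45, 0, 0, 0, 0], [1, 0, -25, 0, 0, 0, 0], [1, 0, 0, 0, 0, 0, 0], [1, 0, 0, 0, 0, 0, 0], [1, 0, 0, 0, 0, 0, 0]])

```text
time: 18.6
tool_pos: [0.5105, 0.3459, 0.2634]
tool_rot: [0.311, -0.316, 0.634, -0.633]
contact_force: [0.4, 0.2, -4.4]
gripper_width: 0.532
```

```bash
python3 - <<'E'
from h import *
plan(.5605,-.031,.265,126)
s=manip.grab_frame("side");cv2.imwrite("pics/side5.png",s);t=manip.grab_frame("top");cv2.imwrite("pics/top5.png",t)
o=np.zeros((600,800,3),np.uint8)
x,y=proj("side",[[.513,.347,.24]])[0].astype(int)
o[:400,:400]=cv2.resize(s[max(y-50,0):][:100,x-50:x+50],(400,400),interpolation=3)
x2,y2=proj("top",[[.513,.347,.24]])[0].astype(int)
o[:400,400:]=cv2.resize(t[max(y2-50,0):][:100,x2-50:x2+50],(400,400),interpolation=3)
print(x,y,x2,y2)
cv2.imwrite("pics/c5.png",o[:400])
E
```

```text
turn [   0.59 -163.39   -0.32] -> shift after turn [-181.1   -1.6 -334.3] | shift before turn [269.1  -1.2 268.6]
turn [ 0.22 16.61  0.41] -> shift after turn [181.1  -1.6 334.3] | shift before turn [269.1  -1.2 268.6]
t 18.6 pos [510.5 345.9 263.4] a -37.39 tilt 0.46 q1,q6 [0.474 1.127] F [ 0.4  0.2 -4.4] w 0.532
216 261 114 175
```

View pics/c5.png

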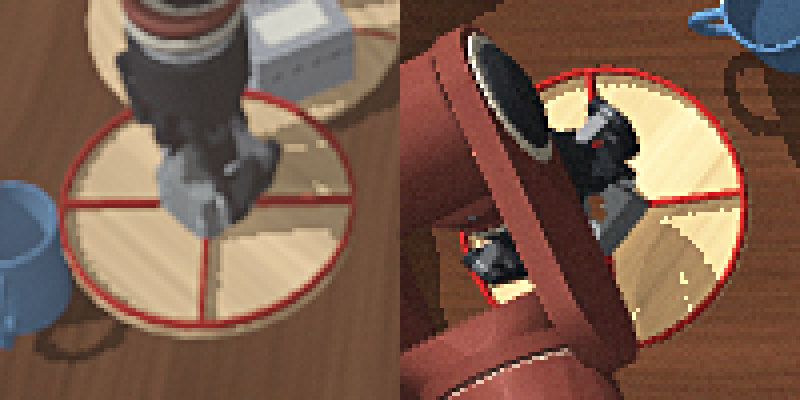

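The tray is held level: side-crop rim spans (62..352, 90..330), top view partly hidden. Now fit the rim in both cameras relative to the TCP, and the stand in the side camera.

```bash
python3 - <<'E'
from h import *
def masks(f):
    im=cv2.imread(f);H,S,V=cv2.split(cv2.cvtColor(im,cv2.COLOR_BGR2HSV));return im,H,S,V
im,H,S,V=masks("pics/side5.png")
red=((S>140)&((H<5)|(H>174))&(V>100)).astype(np.uint8);circ("side",red,(216,262),40,.245,.1)
im,H,S,V=masks("pics/top5.png")
red=((S>170)&((H<5)|(H>175))&(V>110)).astype(np.uint8)
v,u=np.nonzero(red[120:230,155:205]);
# outer rim right part: rightmost red pixel per row
P=[]
for r in range(145,206):
    x=np.nonzero(red[r,150:168])[0]
P=[]
for ang in np.radians(np.arange(-75,50,4)):
    pr=[(150+rr*np.cos(ang),175+rr*np.sin(ang)) for rr in np.arange(0,1,1)]
c=proj("top",[[.5105,.3459,.245]])[0]
for ang in np.radians(np.arange(-80,60,3)):
    hit=[rr for rr in np.arange(30,46,.25) if red[int(round(c[1]+rr*np.sin(ang))),int(round(c[0]+rr*np.cos(ang)))]]
    if hit:P.append(c+hit[-1]*np.array([np.cos(ang),np.sin(ang)]))
w=ray("top",P,.245);f=least_squares(lambda q:np.hypot(*(w-q).T)-.1,w.mean(0)+[0,.05],loss="soft_l1",f_scale=.002);print("top rim R=100",f.x*1000,len(P),np.std(f.fun)*1000)
im,H,S,V=masks("pics/side0.png")
wood=((V>150)&(H<30)).astype(np.uint8);circ("side",wood,(228,212),46,.022,.142)
circ("side",((S>140)&((H<5)|(H>174))&(V>100)).astype(np.uint8),(222,308),38,.016,.1)
im,H,S,V=masks("pics/top4.png" if 0 else "pics/t4.png")
circ("top",((V>165)|((S>140)&((H<6)|(H>174))&(V>90))).astype(np.uint8),(253,170),46,.022,.142)
c=cv2.resize(cv2.imread("pics/side0.png")[175:235,200:260],(480,480),interpolation=3);d=cv2.resize(im[150:190,233:273],(320,320),interpolation=3)
o=np.zeros((480,800,3),np.uint8);o[:,:480]=c;o[:320,480:]=d;cv2.imwrite("pics/c6.png",o)
E
```

```text
circ [508.5 350.5  97.2] rms 0.3787096348314296 17
top rim R=100 [509.83826556 348.65531525] 47 0.9174272201107265
circ [553.7 -52.7 160.9] rms 6.676991559676796 21
circ [513.7 345.9 100.3] rms 0.48841727497466414 33
circ [561.1 -30.3 140.9] rms 0.47897046860038356 38
```

View pics/c6.png

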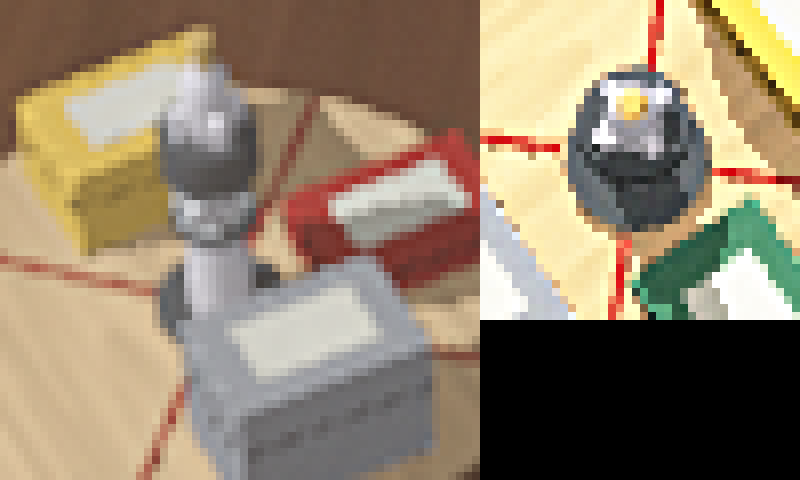

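The post stands upright; in the top crop its stud is at px (251.6,162.6), which gives an axis at about (560.5,-30.5), agreeing with the tray fit. Moving over the post.

Emit:
apply_moves(moves=[[1, 0, 0, 0, 0, 5.5, 0], [1, 0, 0, 0, 0, 5.5, 0], [1, 0, 0, 0, 0, 5.5, 0], [1, 12, 0, 22, 0, 0, 0], [1, 19, 0, 35, 0, 0, 0], [1, 19, 0, 35, 0, 0, 0], [1, 19, 0, 35, 0, 0, 0], [1, 19, 0, 35, 0, 0, 0], [1, 19, 0, 35, 0, 0, 0], [1, 19, 0, 35, 0, 0, 0], [1, 19, 0, 35, 0, 0, 0], [1, 16, 0, 30, 0, 0, 0], [1, 12, 0, 22, 0, 0, 0], [1, 8, 0, 15, 0, 0, 0], [1, 0, 0, 0, 0, 0, 0], [1, 0, 0, 0, 0, 0, 0], [1, 0, 0, 0, 0, 0, 0], [1, 0, 0, 0, 0, 0, 0]])

```text
time: 20.5
tool_pos: [0.5625, -0.0288, 0.267]
tool_rot: [0.219, -0.22, 0.673, -0.672]
contact_force: [0.2, -0.3, -3.8]
gripper_width: 0.529
```

```bash
python3 - <<'E'
from h import *
plan(.5602,-.0308,.240,126)
t=manip.grab_frame("top");s=manip.grab_frame("side");cv2.imwrite("pics/top7.png",t);cv2.imwrite("pics/side7.png",s)
H,S,V=cv2.split(cv2.cvtColor(s,cv2.COLOR_BGR2HSV))
p=proj("side",[[.5605,-.0305,.245]])[0].astype(int)
circ("side",((S>140)&((H<5)|(H>174))&(V>100)).astype(np.uint8),tuple(p),44,.245,.1)
o=np.zeros((400,800,3),np.uint8);o[:,:400]=cv2.resize(s[p[1]-50:p[1]+50,p[0]-50:p[0]+50],(400,400),interpolation=3)
p=proj("top",[[.5605,-.0305,.245]])[0].astype(int);o[:,400:]=cv2.resize(t[p[1]-50:p[1]+50,p[0]-50:p[0]+50],(400,400),interpolation=3)
cv2.imwrite("pics/c7.png",o)
E
```

```text
turn [ 1.100e-01 -1.798e+02 -1.900e-01] -> shift after turn [-3.1 27.  -0.3] | shift before turn [ 3.  27.   0.3]
turn [0.12 0.2  0.07] -> shift after turn [ 3.1 27.   0.3] | shift before turn [ 3.  27.   0.3]
t 20.5 pos [562.5 -28.8 267. ] a -53.8 tilt 0.14 q1,q6 [-0.183  0.756] F [ 0.2 -0.3 -3.8] w 0.529
circ [569.9   6.9  66.6] rms 18.815925297797794 11
```

View pics/c7.png

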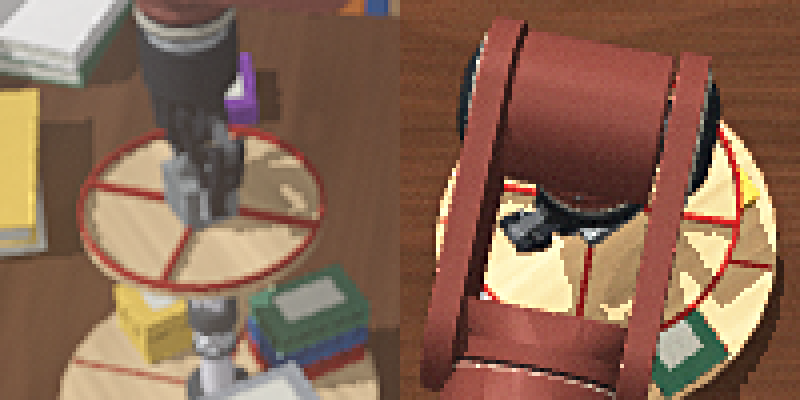

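The tray hangs over the post with its ribs parallel to the red bay lines. Correcting 3 mm and lowering to just above the nose.

Emit:
apply_moves(moves=[[1, 3, 10, 0.3, 0, 0, 0], [1, 0, 20, 0, 0, 0, 0], [1, 0, 20, 0, 0, 0, 0], [1, 0, 10, 0, 0, 0, 0], [1, 0, 0, 0, 0, 0, 0], [1, 0, 0, 0, 0, 0, 0], [1, 0, 0, 0, 0, 0, 0]])

```text
time: 21.3
tool_pos: [0.561, -0.0319, 0.2086]
tool_rot: [0.219, -0.219, 0.672, -0.672]
contact_force: [0.0, 0.1, -3.5]
gripper_width: 0.534
```

```bash
python3 - <<'E'
from h import *
plan(.5602,-.0308,.198,126)
print(manip.state()["ft_torque"].round(2))
E
```

```text
turn [-3.0000e-02 -1.7989e+02  0.0000e+00] -> shift after turn [-0.  10.6  1.4] | shift before turn [ 0.  10.6 -1.4]
turn [-0.    0.11 -0.02] -> shift after turn [ 0.  10.6 -1.4] | shift before turn [ 0.  10.6 -1.4]
t 21.3 pos [561.  -31.9 208.6] a -53.89 tilt 0.02 q1,q6 [-0.189  0.751] F [ 0.   0.1 -3.5] w 0.534
[0.03 0.01 0.02]
```

Emit:
apply_moves(moves=[[1, 0, 4, -1, 0, 0, 0], [1, 0, 4, 0, 0, 0, 0], [1, 0, 4, 0, 0, 0, 0], [1, 0, 0, 0, 0, 0, 0], [1, 0, 0, 0, 0, 0, 0]])

```text
time: 21.8
tool_pos: [0.56, -0.0312, 0.1949]
tool_rot: [0.219, -0.219, 0.673, -0.672]
contact_force: [3.4, -1.9, -5.3]
gripper_width: 0.534
```

Emit:
apply_moves(moves=[[1, 0, 3, 0, 0, 0, 0], [1, 0, 3, 0, 0, 0, 0], [1, 0, 2, 0, 0, 0, 0], [1, 0, 0, 0, 0, 0, 0], [1, 0, 0, 0, 0, 0, 0]])

```text
time: 22.3
tool_pos: [0.5602, -0.0312, 0.1873]
tool_rot: [0.219, -0.219, 0.672, -0.672]
contact_force: [5.0, -2.5, -3.4]
gripper_width: 0.532
```

The tray is on the pilot with only a small side force. I ease it towards that force and continue into the splines.

Emit:
apply_moves(moves=[[1, -0.4, 0, 0.8, 0, 0, 0], [1, 0, 2, 0, 0, 0, 0], [1, 0, 2, 0, 0, 0, 0], [1, 0, 2, 0, 0, 0, 0], [1, 0, 2, 0, 0, 0, 0], [1, 0, 0, 0, 0, 0, 0], [1, 0, 0, 0, 0, 0, 0]])

```text
time: 23.0
tool_pos: [0.5607, -0.0319, 0.1789]
tool_rot: [-0.219, 0.22, -0.672, 0.672]
contact_force: [3.9, -3.8, -3.1]
gripper_width: 0.529
```

Emit:
apply_moves(moves=[[1, -0.2, 2, 0.6, 0, 0, 0], [1, 0, 2, 0, 0, 0, 0], [1, 0, 3, 0, 0, 0, 0], [1, 0, 3, 0, 0, 0, 0], [1, 0, 0, 0, 0, 0, 0], [1, 0, 0, 0, 0, 0, 0]])

```text
time: 23.6
tool_pos: [0.561, -0.032, 0.1689]
tool_rot: [0.219, -0.22, 0.673, -0.672]
contact_force: [3.0, -3.4, -2.8]
gripper_width: 0.533
```

Emit:
apply_moves(moves=[[1, 0, 2, 0.4, 0, 0, 0], [1, 0, 2, 0, 0, 0, 0], [1, 0, 2, 0, 0, 0, 0], [1, 0, 0, 0, 0, 0, 0], [1, 0, 0, 0, 0, 0, 0]])

```text
time: 24.1
tool_pos: [0.5612, -0.032, 0.1644]
tool_rot: [0.218, -0.22, 0.673, -0.672]
contact_force: [-2.2, -2.3, 6.3]
gripper_width: 0.53
```

Emit:
apply_moves(moves=[[1, 0, 2, 0, 0, 0, 0], [1, 0, 1, 0, 0, 0, 0], [1, 0, 1, 0, 0, 0, 0], [1, 0, 0, 0, 0, 0, 0], [1, 0, 0, 0, 0, 0, 0]])

```text
time: 24.6
tool_pos: [0.5612, -0.032, 0.1611]
tool_rot: [0.218, -0.22, 0.673, -0.672]
contact_force: [-4.0, -2.2, 9.2]
gripper_width: 0.531
```

Emit:
apply_moves(moves=[[1, 0, 1, 0, 0, 0, 0], [1, 0, 1, 0, 0, 0, 0], [1, 0, 1, 0, 0, 0, 0], [1, 0, 0, 0, 0, 0, 0], [1, 0, 0, 0, 0, 0, 0]])

```text
time: 25.1
tool_pos: [0.5612, -0.032, 0.1589]
tool_rot: [0.218, -0.22, 0.673, -0.672]
contact_force: [-5.2, -2.1, 12.3]
gripper_width: 0.532
```

Emit:
apply_moves(moves=[[1, 0, 1, 0, 0, 0, 0], [1, 0, 1, 0, 0, 0, 0], [1, 0, 0, 0, 0, 0, 0], [1, 0, 0, 0, 0, 0, 0], [1, 0, 0, 0, 0, 0, 0]])

```text
time: 25.6
tool_pos: [0.5614, -0.0319, 0.1588]
tool_rot: [0.218, -0.22, 0.673, -0.672]
contact_force: [-9.5, -1.7, 20.9]
gripper_width: 0.53
```

```bash
python3 - <<'E'
from h import *
plan(.5605,-.0305,.159,126)
t=manip.grab_frame("top");s=manip.grab_frame("side")
o=np.zeros((480,800,3),np.uint8);o[:400,:400]=cv2.resize(s[150:250,178:278],(400,400),interpolation=3)
o[:400,400:]=cv2.resize(t[120:220,205:305],(400,400),interpolation=3)
cv2.imwrite("pics/c8.png",o[:400])
E
```

```text
turn [ 1.5000e-01 -1.7988e+02 -1.8000e-01] -> shift after turn [ 0.2 -0.2  1.7] | shift before turn [-0.2 -0.2 -1.7]
turn [0.12 0.12 0.1 ] -> shift after turn [-0.2 -0.2 -1.7] | shift before turn [-0.2 -0.2 -1.7]
t 25.6 pos [561.4 -31.9 158.8] a -53.88 tilt 0.15 q1,q6 [-0.189  0.751] F [-9.5 -1.7 20.9] w 0.53
```

View pics/c8.png

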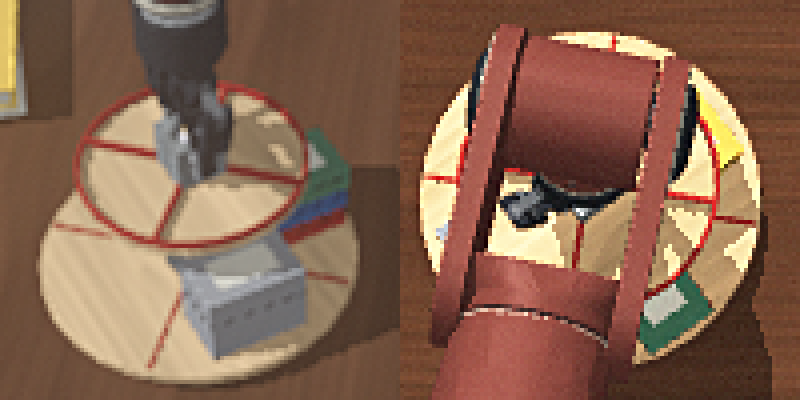

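Force jumped to 21 N with z fixed at 158.8 mm, against 159 expected at full travel, so this is the hard stop. The picture shows the tray level and low on the post, the column intact, and the grey and yellow sets in place. Handing in.

```bash
python3 - <<'E'
from plant import manip
print(manip.job_done()); s=manip.state(); print(s["time"],s["tool_pos"],s["contact_force"],s["gripper_width"])
E
```

```text
the job is handed in; nothing more can be done
None
the job is handed in; nothing more can be done
```

The stand is put together and the job is handed in at about 25.7 s of the 72 s allowed. The arm is still gripping the hub and holding the tray down, ready for you to screw on the brass knob.

- **Boxes:** I stacked the blue box and then the green one on the red box in the front bay. From the top camera, blue measured about 1 mm off the red box. Green measured about 4 mm off, within the 12 mm limit. Their angles agreed within about 1°.
- **Tray:** I lowered it by its hub over the post, turned about 16.5° on the way to match the splines. They meshed on the first try.
- **Pressed down:** The collar pushed back through its travel. The arm then stopped at a tool height of 158.8 mm, against 159 mm expected at full travel, while the push rose from 12 to 21 N. I take that as fully down. At the last reading, tilt was about 0.15° and the tray was about 0.1° off the measured stand angle.
- **Side force:** About 10 N of sideways force remained at the end.
- **Left alone:** In the last pictures the column, grey set and yellow set were in place. I did not measure the knob, mug or card reader again, but nothing passed near them.
- **Checks that failed or disagreed:** One side-camera fit of the stand and one of the held tray failed because they were partly hidden. The two cameras disagreed by about 2 mm on where the tray sat in the grip, so I relied on the force readings for the final fit. No reading could be taken after hand-in.

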